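# Sort check valves by spring stiffness with a push rod

## Robot

A 7-joint arm with a two-finger parallel gripper is mounted at the origin on a cart in front of the work surface, level with it; the furniture and walls round the work are solid. World frame = base frame: x ahead of the robot, y to its left, z up, the work surface at z = 0. Lengths are in m, angles in rad, forces in N, time in s.
With the tool pointing down it reaches from about 0.425 to 0.925 m from the base axis. Payload 6.8 kg.
Tool frame: the origin (TCP) lies between the finger pads; the fingertips stand 8 mm ahead of it and the grasp point (between the pads) lies 11 mm behind it; z points along the fingers, y is the direction in which the jaws open and shut (so a half turn about z gives the same grasp; the last joint's range is limited). The gripper opens to 88 mm and grips with 3 to 60 N. Pads are 20 mm wide; open, the fingers measure 115 mm over their backs; the gripper's body (75 mm by 178 mm) begins 61 mm behind the grasp point.
Start: joints at [-1.296, 0.477, 0.022, 1.555, -0.011, 1.109, -0.083], TCP at [0.252, 0.626, 0.209] pointing down, gripper open.
Joint ranges: [-2.96, 2.96], [-0.34, 2.1], [-1.41, 1.46], [0.24, 2.44], [-1.37, 4.51], [0.17, 1.92], [-2.96, 2.96]. Speed limits (rad/s): [2.39, 2.39, 3.14, 3.14, 3.14, 3.14, 3.14].

## Interface

Orientations are given as a unit quaternion [x, y, z, w].
In Python, from station import get_state, optics, workorder gives the robot as it stands.
- The arm moves only by the tool servo_tool, never from a script. Its arguments are lists of equal length, an entry for each row: "angular": the turn, a rotation vector about the world's x, y, z in degrees, a list of three; "xyz": the shift along the world's x, y, z in m, a list of three; "gripper": the opening, from 0 (shut) to 1 (fully open). A call has 1 to 10 rows; each row is the pose to reach, as a shift and turn from the pose measured when the call began; what a row does not reach only later rows make up. A row lasts 1/8 s, in which the tool goes at most 62.5 mm and 10.7 degrees, less where a joint would pass 70% of its speed; a pose out of reach is approached as far as the arm can. A call with a gripper value outside its range is refused whole. The fingers move at their own pace and stop on an object; "newtons" is the grip in N (left out, the last holds). Time passes only in rows, so rows that repeat a pose let the fingers close. It gives the time, the measured TCP pose, the force and the opening at its end, in the units of the state.
- get_state(): the state, without advancing time (a new reading comes with each control period).
- optics.camera(name): name is "scene" or "top" or "wrist"; returns (picture, depth): 400x640x3 uint8, red, green, blue; 400x640 float32, m along the optical axis (not along the pixel's ray), 0 where there is no reading.
- optics.calibration(name): a dict with "intrinsics" (3x3 intrinsics, pixels), "R" (3x3) and "t" (3): a world point X has camera coordinates R X + t; the wrist camera has in their place "T_tool_cam" (4x4, takes a point from camera to tool coordinates, whose origin is the TCP and whose axes are the flange's). Camera axes: x right, y down, z forward; pixel columns grow to the right and rows downward; lengths in m; the calibration is good to about 2 mm. A picture is of the moment at which its call begins: read the wrist's pose just before it. calibration takes no time and is no camera call.
- workorder.hand_in(): hands the job in, once; it reports no verdict.
The state is a dict: "time": time; "q": joint angles; "joint_vel": joint speeds; "effort": joint torques, N m; "eef_pos": TCP position; "eef_rot": TCP orientation; "ft_force": force on the tool from outside, world axes, zero at the start; "torque": the same for the moment, N m; "finger_gap": finger opening in m.
Only numpy, scipy, OpenCV 4.12 (cv2) and the standard library are available. Lean on these libraries where they do the work, as an engineer would, in place of code of your own. Each camera call takes 0.05 s, during which the arm holds its last target.

## Task

The check valves from the permeability rig look alike, but some have a stiff spring and some a weak one. Push the push rod down into the bore of each of them, well into its travel, to feel how hard the poppet resists, then put the rod fully back into its stand. Stand the valves with a stiff spring upright on the floor of the oblong steel tray and those with a weak spring upright on the floor of the round steel pan, and leave the tins, the dish and the spanner alone.

Things in the scene. Friction and masses are not known exactly. Their poses are not given: they have to be found in the camera images.
- valve_a: Brass check valve, 64 mm tall, 0.3 kg, upright on the bench; may be absent (None). Origin: centre of its underside; z up its axis. Hex nut 55 mm across flats, 64 across corners, 18 mm high; above it, at 23 to 64 mm, a round body 39 mm wide to grip. Bore in its top: 18 mm wide, on the axis; in it the poppet's flat top, at rest 42 mm above the underside. All valves look alike; the spring is stiff or weak.
- poppet_a (a joint): How far valve_a's poppet is down its bore: 0 as stored, 0.010 m against its stop. Resistance of a stiff spring: 2 N as it starts to move, rising evenly to 17 N at the stop; weak: 0.5 N, rising to 4 N. Held still partway, it may read up to 5 N (weak: 1 N) less. Its O-ring drags: once pushed down and let go, it comes back to 0.0015 m only, in both kinds.
- valve_b: Brass check valve, 64 mm tall, 0.3 kg, upright on the bench; may be absent (None). Origin: centre of its underside; z up its axis. Hex nut 55 mm across flats, 64 across corners, 18 mm high; above it, at 23 to 64 mm, a round body 39 mm wide to grip. Bore in its top: 18 mm wide, on the axis; in it the poppet's flat top, at rest 42 mm above the underside. All valves look alike; the spring is stiff or weak.
- poppet_b (a joint): How far valve_b's poppet is down its bore: 0 as stored, 0.010 m against its stop. Resistance of a stiff spring: 2 N as it starts to move, rising evenly to 17 N at the stop; weak: 0.5 N, rising to 4 N. Held still partway, it may read up to 5 N (weak: 1 N) less. Its O-ring drags: once pushed down and let go, it comes back to 0.0015 m only, in both kinds.
- valve_c: Brass check valve, 64 mm tall, 0.3 kg, upright on the bench; may be absent (None). Origin: centre of its underside; z up its axis. Hex nut 55 mm across flats, 64 across corners, 18 mm high; above it, at 23 to 64 mm, a round body 39 mm wide to grip. Bore in its top: 18 mm wide, on the axis; in it the poppet's flat top, at rest 42 mm above the underside. All valves look alike; the spring is stiff or weak.
- poppet_c (a joint): How far valve_c's poppet is down its bore: 0 as stored, 0.010 m against its stop. Resistance of a stiff spring: 2 N as it starts to move, rising evenly to 17 N at the stop; weak: 0.5 N, rising to 4 N. Held still partway, it may read up to 5 N (weak: 1 N) less. Its O-ring drags: once pushed down and let go, it comes back to 0.0015 m only, in both kinds.
- valve_d: Brass check valve, 64 mm tall, 0.3 kg, upright on the bench; may be absent (None). Origin: centre of its underside; z up its axis. Hex nut 55 mm across flats, 64 across corners, 18 mm high; above it, at 23 to 64 mm, a round body 39 mm wide to grip. Bore in its top: 18 mm wide, on the axis; in it the poppet's flat top, at rest 42 mm above the underside. All valves look alike; the spring is stiff or weak.
- poppet_d (a joint): How far valve_d's poppet is down its bore: 0 as stored, 0.010 m against its stop. Resistance of a stiff spring: 2 N as it starts to move, rising evenly to 17 N at the stop; weak: 0.5 N, rising to 4 N. Held still partway, it may read up to 5 N (weak: 1 N) less. Its O-ring drags: once pushed down and let go, it comes back to 0.0015 m only, in both kinds.
- valve_e: Brass check valve, 64 mm tall, 0.3 kg, upright on the bench; may be absent (None). Origin: centre of its underside; z up its axis. Hex nut 55 mm across flats, 64 across corners, 18 mm high; above it, at 23 to 64 mm, a round body 39 mm wide to grip. Bore in its top: 18 mm wide, on the axis; in it the poppet's flat top, at rest 42 mm above the underside. All valves look alike; the spring is stiff or weak.
- poppet_e (a joint): How far valve_e's poppet is down its bore: 0 as stored, 0.010 m against its stop. Resistance of a stiff spring: 2 N as it starts to move, rising evenly to 17 N at the stop; weak: 0.5 N, rising to 4 N. Held still partway, it may read up to 5 N (weak: 1 N) less. Its O-ring drags: once pushed down and let go, it comes back to 0.0015 m only, in both kinds.
- push_rod: Push rod, 127 mm long, 0.09 kg, upright in its stand. Origin: centre of the underside of its collar; z up to the handle. Collar: black disc 32 mm wide, 6 mm thick; above it a round black handle 22 mm wide, at 6 to 52 mm above the origin; below it a steel rod 10 mm wide, its round end 75 mm below the origin. Fingertips just above the collar can bear down on it.
- rod_tip (a point): The round lower end of the push rod, 75 mm below the rod's origin.
- rod_stand: Stand of the push rod, fixed to the bench: a dark round foot 76 mm across with an upright aluminium tube 27 mm in outer diameter. Origin: centre of its underside, on the bench.
- stand_mouth (a point): Centre of the tube's mouth, 85 mm above the bench. Bore 18 mm wide and 77 mm deep; the rod is fully home when its collar rests on the mouth (rod's origin at this point).
- stiff_tray: The oblong steel tray, for valves with a stiff spring; fixed. 120 mm (its x) by 226 mm (its y), walls 24 mm high and 3 mm thick, floor 3 mm thick. Origin: centre of its underside, on the bench. Three valves fit side by side along y.
- weak_pan: The round steel pan, for valves with a weak spring; fixed. 160 mm across at the floor, 171 mm over its rolled rim, wall 26 mm high and 3 mm thick, floor 3 mm thick. Origin: centre of its underside, on the bench. Two valves fit side by side.
- scale_top (a point): Centre of the top of the big platform scale, a solid bystander 310 mm deep (x), 320 mm wide (y) and 144 mm high, fixed behind the valves: carry things round it or well above it.
- tin_near: Bystander: aluminium sample tin with lid, 59 mm across, 38 mm high; origin at the centre of its underside.
- tin_far: Bystander: aluminium sample tin with lid, 59 mm across, 38 mm high; origin at the centre of its underside.
- petri_dish: Bystander: shallow milky dish, 60 mm across, 17 mm high; origin at the centre of its underside.
- spanner_1: Bystander: open-ended spanner, 198 mm long, lying on the bench behind the work; origin at the middle of its underside.

How it is judged:
By the outcome, as a careful person would: the job done as asked, in the order asked, and still so for the second after the job is handed in, with the robot touching nothing.
Of valve_a, valve_b, valve_c, valve_d, valve_e only 3 to 4 are there at a start; the rules pass over those that are not, and their reading is None.
At some moment in a run one of valve_a, valve_b, valve_c, valve_d, valve_e may be knocked a few centimetres aside while the robot is not near it.
It also fails if it takes over 210 s, if anything falls off the work surface, if the arm or the gripper's body presses on something with over 40 N, if the wrist force passes 120 N, or if a joint passes its speed limit or range.

## Working session

There is one attempt and no reset: what is moved stays moved. The work goes in short steps, Python scripts to look and compute and a tool call to move; the robot and the scene stay as the last step left them, time stands still between calls to the robot, and variables do not carry over. Pictures are saved under pics/ and viewed, and the job is handed in when it is done.

Besides the shell and the picture viewer there is one more tool, called after "Emit:" as name(argument=value, ...), one argument or row to a line, values as JSON. servo_tool: Moves the arm, as the interface text tells. Its arguments: {"type":"object","properties":{"angular":{"type":"array"},"xyz":{"type":"array"},"gripper":{"type":"array"},"newtons":{"type":"number"}},"required":["angular","xyz","gripper"]}

```bash
mkdir -p pics; cat > h.py <<'E'
import numpy as np, cv2
from station import get_state, optics, workorder
def snap(name, fn, crop=None, scale=1):
    s=get_state(); p,d=optics.camera(name)
    np.savez(f'{name}.npz',p=p,d=d,pos=s['eef_pos'],rot=s['eef_rot'])
    im=cv2.cvtColor(p,cv2.COLOR_RGB2BGR)
    if crop: x0,y0,x1,y1=crop; im=im[y0:y1,x0:x1]
    if scale!=1: im=cv2.resize(im,None,fx=scale,fy=scale,interpolation=cv2.INTER_CUBIC)
    cv2.imwrite('pics/'+fn,im)
    return p,d
def cloud(name):
    z=np.load(name+'.npz'); d=z['d'].astype(float); c=optics.calibration(name); K=np.array(c['intrinsics'])
    v,u=np.mgrid[:d.shape[0],:d.shape[1]]
    P=np.stack([(u-K[0,2])/K[0,0]*d,(v-K[1,2])/K[1,1]*d,d],-1)
    if name=='wrist':
        from scipy.spatial.transform import Rotation as R
        T=np.array(c['T_tool_cam']); P=P@T[:3,:3].T+T[:3,3]
        P=P@R.from_quat(z['rot']).as_matrix().T+z['pos']
    else:
        P=(P-np.array(c['t']))@np.array(c['R'])
    P[d==0]=np.nan
    return P
E
python3 - <<'E'
from h import *
s=get_state(); print({k:np.round(v,3) for k,v in s.items()})
snap('scene','s0.png'); snap('top','t0.png')
for n in('scene','top'):
    c=optics.calibration(n); print(n,np.round(c['R'],2),c['t'],c['intrinsics'][0])
E
```

```text
{'time': np.float64(0.0), 'q': array([-1.296,  0.478,  0.022,  1.556, -0.011,  1.109, -0.083]), 'joint_vel': array([ 0.002,  0.   , -0.001, -0.002, -0.002, -0.001, -0.002]), 'effort': array([-0.0000e+00, -5.8287e+01,  1.5350e+00, -2.7260e+01, -5.4000e-02,
        1.7000e-02,  0.0000e+00]), 'eef_pos': array([0.252, 0.626, 0.208]), 'eef_rot': array([ 0.19 ,  0.982, -0.001, -0.   ]), 'ft_force': array([-0.026,  0.221,  0.613]), 'torque': array([-0.014, -0.029,  0.013]), 'finger_gap': np.float64(0.088)}
scene [[ 0.67 -0.75  0.01]
 [-0.32 -0.3  -0.9 ]
 [ 0.68  0.6  -0.43]] [-0.45459836  0.29244528  0.89925613] [366.6734843    0.         317.68271345]
top [[ 0.03 -1.    0.01]
 [-1.   -0.03 -0.06]
 [ 0.06 -0.01 -1.  ]] [-0.07743367  0.60128222  1.65323615] [418.89095781   0.         315.37591593]
```

View pics/s0.png

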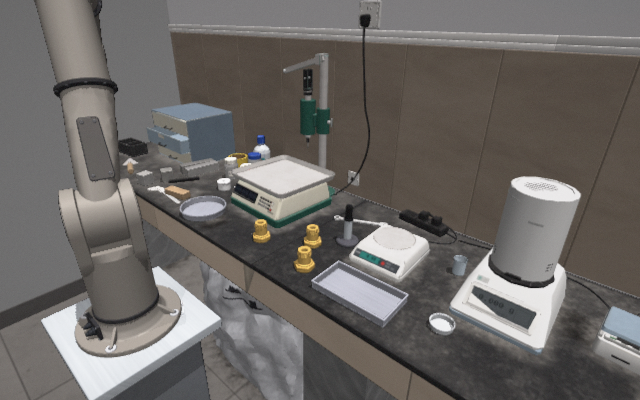

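View pics/t0.png

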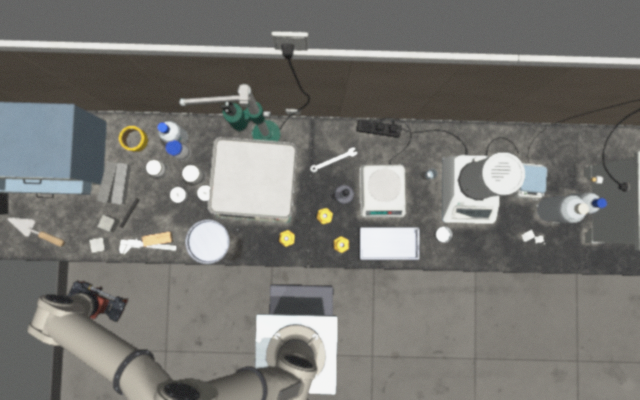

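The scene shows three valves, at about (287,238), (325,215) and (341,244) in the top picture. The rod is at (344,193), the pan at (208,241) and the tray at (389,243).

```bash
python3 - <<'E'
from h import *
P=cloud('top'); Q=cloud('scene')
def reg(P,x0,y0,x1,y1,z0,z1):
    q=P[y0:y1,x0:x1].reshape(-1,3); q=q[(q[:,2]>z0)&(q[:,2]<z1)]
    return len(q),q.mean(0).round(4) if len(q) else None,((q.min(0)+q.max(0))/2).round(4) if len(q) else None,np.ptp(q,axis=0).round(3) if len(q) else None, q.max(0)[2].round(3) if len(q) else 0
print('bench',np.nanmedian(P[225:235,300:318],axis=(0,1)))
for n,b,z in [('v1',(277,226,298,250),(.05,.08)),('v2',(315,204,335,226),(.05,.08)),('v3',(331,234,352,255),(.05,.08)),
 ('rodhandle',(330,180,358,205),(.1,.16)),('foot',(330,180,358,205),(.003,.03)),('pan',(180,215,235,270),(.015,.04)),('tray',(355,222,425,265),(.012,.04)),('scale',(205,130,300,225),(.12,.18)),('scale2',(355,155,410,220),(.02,.2)),('dish',(434,224,454,244),(.008,.04))]:
    print(n,*reg(P,*b,*z))
# scene-cam: cluster tops
m=(Q[...,2]>.055)&(Q[...,2]<.072)&(Q[...,0]<.75)&(Q[...,1]<.4)&(Q[...,1]>-.45)
n,l,st,c=cv2.connectedComponentsWithStats(m.astype(np.uint8))
for i in range(1,n):
    if st[i,4]>8:
        q=Q[l==i]; print(c[i].round(),st[i,4],q.mean(0).round(4),((q.min(0)+q.max(0))/2).round(4),np.ptp(q,axis=0).round(3))
p,d=np.load('top.npz')['p'],0
im=cv2.cvtColor(p[170:270,170:450],cv2.COLOR_RGB2BGR); cv2.imwrite('pics/t0c.png',cv2.resize(im,None,fx=2.8,fy=2.8,interpolation=cv2.INTER_CUBIC))
E
```

```text
bench [ 4.91440798e-01 -3.69967453e-02  2.45454160e-04]
v1 71 [0.457  0.0481 0.0643] [0.457  0.0484 0.0622] [0.039 0.039 0.023] 0.074
v2 68 [ 0.5485 -0.0984  0.0641] [ 0.5496 -0.098   0.0629] [0.039 0.035 0.018] 0.072
v3 72 [ 0.4376 -0.1671  0.0632] [ 0.4376 -0.1681  0.0606] [0.035 0.039 0.019] 0.07
rodhandle 32 [ 0.6377 -0.174   0.1343] [ 0.6372 -0.1743  0.1264] [0.019 0.022 0.033] 0.143
foot 340 [ 0.6421 -0.1729  0.0105] [ 0.6459 -0.1737  0.0165] [0.1   0.111 0.027] 0.03
pan 257 [0.4356 0.3726 0.0246] [0.4443 0.3501 0.0271] [0.182 0.188 0.024] 0.039
tray 239 [ 0.4475 -0.3701  0.0242] [ 0.4401 -0.3555  0.0249] [0.144 0.237 0.026] 0.038
scale 5866 [0.6805 0.1776 0.1271] [0.6964 0.1752 0.1366] [0.329 0.319 0.033] 0.153
scale2 2287 [ 0.6534 -0.3231  0.0536] [ 0.6729 -0.3272  0.048 ] [0.244 0.183 0.055] 0.076
dish 67 [ 0.4862 -0.5783  0.0139] [ 0.486  -0.5751  0.0178] [0.061 0.072 0.019] 0.027
[276. 205.] 462 [0.5777 0.1071 0.0636] [0.6329 0.173  0.0635] [0.232 0.286 0.017]
[260. 223.] 86 [0.451  0.0475 0.0626] [0.4515 0.0487 0.0617] [0.038 0.039 0.012]
[312. 228.] 87 [ 0.5427 -0.0993  0.0626] [ 0.5447 -0.0989  0.0613] [0.038 0.044 0.012]
[347. 227.] 36 [ 0.6266 -0.1781  0.0632] [ 0.6276 -0.1769  0.0626] [0.017 0.021 0.015]
[393. 241.] 1235 [ 0.6577 -0.3304  0.0605] [ 0.6632 -0.3251  0.0611] [0.164 0.156 0.012]
[304. 250.] 112 [ 0.4319 -0.1687  0.0626] [ 0.4321 -0.1673  0.0611] [0.038 0.039 0.012]
[128. 312.] 503 [-0.0187 -0.0497  0.0633] [-0.0043 -0.0233  0.0635] [0.145 0.098 0.017]
```

View pics/t0c.png

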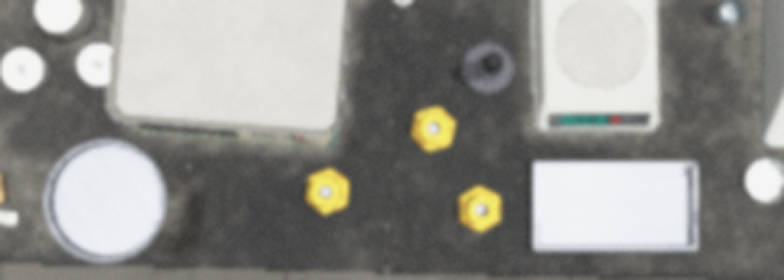

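Emit:
servo_tool(
  angular=[
    [0,0,3],
    [0,0,6],
    [0,0,9],
    [0,0,12],
    [0,0,15],
    [0,0,18],
    [0,0,21],
    [0,0,22],
    [0,0,22],
    [0,0,22],
  ],
  xyz=[
    [0.03,-0.03,0.04],
    [0.05,-0.08,0.07],
    [0.08,-0.13,0.1],
    [0.11,-0.19,0.12],
    [0.14,-0.25,0.14],
    [0.17,-0.31,0.16],
    [0.2,-0.37,0.17],
    [0.22,-0.43,0.17],
    [0.23,-0.49,0.17],
    [0.23,-0.55,0.17],
  ],
  gripper=[1,1,1,1,1,1,1,1,1,1],
)

```text
time: 1.35
eef_pos: [0.4803, 0.099, 0.3774]
eef_rot: [-0.0, 1.0, -0.001, -0.0]
ft_force: [0.6, 0.6, 0.3]
finger_gap: 0.088
```

Emit:
servo_tool(
  angular=[
    [0,0,0],
    [0,0,0],
    [0,0,0],
    [0,0,0],
  ],
  xyz=[
    [0,-0.06,0],
    [0,-0.12,0],
    [0,-0.15,0],
    [0,-0.15,0],
  ],
  gripper=[1,1,1,1],
)

```text
time: 1.85
eef_pos: [0.4797, -0.0537, 0.3773]
eef_rot: [0.002, 1.0, -0.001, -0.0]
ft_force: [0.9, 0.4, 1.1]
finger_gap: 0.0878
```

```bash
python3 - <<'E'
from h import *
s=get_state(); print(s['time'],s['eef_pos'],s['eef_rot']); print(optics.calibration('wrist')['T_tool_cam'])
snap('wrist','w1.png')
E
```

```text
1.85 [ 0.47972621 -0.0536509   0.37732105] [ 2.24193374e-03  9.99997015e-01 -9.67212559e-04 -9.29928843e-05]
[[ 1.26637928e-03 -9.59504575e-01 -2.81690196e-01  7.80947816e-02]
 [ 9.99999109e-01  1.33404907e-03 -4.84505285e-05 -8.67701822e-04]
 [ 4.22277047e-04 -2.81689883e-01  9.59505410e-01 -1.76645724e-01]
 [ 0.00000000e+00  0.00000000e+00  0.00000000e+00  1.00000000e+00]]
```

View pics/w1.png

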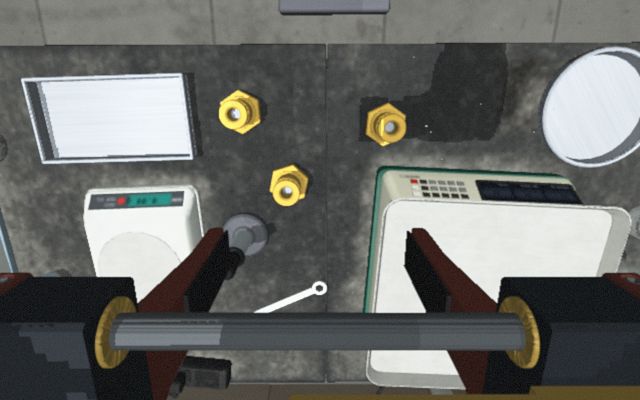

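Wrist view: the tray is at upper left, the valves at (240,111), (289,186) and (387,124), the stand at (245,232) and the pan at upper right.

```bash
cat >> h.py <<'E'
def comps(P,z0,z1,minn=30,xr=(.3,.9),yr=(-.6,.6)):
    m=(P[...,2]>z0)&(P[...,2]<z1)&(P[...,0]>xr[0])&(P[...,0]<xr[1])&(P[...,1]>yr[0])&(P[...,1]<yr[1])
    n,l,st,c=cv2.connectedComponentsWithStats(m.astype(np.uint8))
    for i in range(1,n):
        if st[i,4]>minn:
            q=P[l==i]; print(c[i].round(),st[i,4],'mean',q.mean(0).round(4),'mid',((q.min(0)+q.max(0))/2).round(4),'size',np.ptp(q,axis=0).round(3))
E
python3 - <<'E'
from h import *
P=cloud('wrist'); print('bench',np.nanmedian(P[60:75,290:320],axis=(0,1)))
print('valve tops');comps(P,.059,.069,xr=(.3,.62))
print('rims');comps(P,.0195,.03,xr=(.3,.58))
print('rod');comps(P,.128,.145,xr=(.55,.7),yr=(-.25,-.1),minn=5)
comps(P,.078,.09,xr=(.55,.7),yr=(-.25,-.1),minn=5)
print('foot');comps(P,.004,.02,xr=(.55,.7),yr=(-.25,-.1),minn=20)
E
```

```text
bench [ 0.37302238 -0.07392292  0.00083967]
valve tops
[233. 114.] 571 mean [ 0.4367 -0.169   0.0641] mid [ 0.4373 -0.1701  0.0633] size [0.039 0.04  0.008]
[391. 128.] 553 mean [0.4556 0.0457 0.0641] mid [0.4561 0.0459 0.0633] size [0.039 0.039 0.008]
[453. 185.] 894 mean [0.5371 0.1392 0.0647] mid [0.5712 0.1751 0.064 ] size [0.098 0.278 0.01 ]
[286. 192.] 478 mean [ 0.5471 -0.1005  0.0641] mid [ 0.5475 -0.1012  0.063 ] size [0.038 0.04  0.008]
[134. 236.] 227 mean [ 0.6153 -0.3301  0.0636] mid [ 0.6143 -0.3283  0.0643] size [0.011 0.071 0.007]
rims
[588. 111.] 1230 mean [0.4386 0.3404 0.0255] mid [0.4346 0.3498 0.0246] size [0.17  0.155 0.01 ]
[100. 118.] 2106 mean [ 0.4451 -0.3739  0.0258] mid [ 0.4466 -0.3603  0.0247] size [0.13  0.234 0.01 ]
[247. 109.] 202 mean [ 0.4326 -0.1576  0.0223] mid [ 0.4382 -0.1632  0.0247] size [0.049 0.037 0.01 ]
[378. 121.] 192 mean [0.45   0.0346 0.0223] mid [0.4548 0.0428 0.0245] size [0.047 0.046 0.01 ]
[463. 170.] 262 mean [0.5244 0.1673 0.0249] mid [0.5249 0.1752 0.0248] size [0.015 0.281 0.01 ]
[291. 178.] 183 mean [ 0.5369 -0.0963  0.0224] mid [ 0.5436 -0.0992  0.0245] size [0.042 0.05  0.01 ]
[146. 191.] 731 mean [ 0.5558 -0.3213  0.0246] mid [ 0.5636 -0.3321  0.0248] size [0.032 0.179 0.01 ]
rod
[230. 273.] 88 mean [ 0.6375 -0.1706  0.1356] mid [ 0.6384 -0.1719  0.1338] size [0.019 0.012 0.011]
[237. 249.] 38 mean [ 0.6262 -0.171   0.0845] mid [ 0.6277 -0.1728  0.084 ] size [0.012 0.021 0.012]
foot
[200. 209.] 106 mean [ 0.5894 -0.2435  0.0153] mid [ 0.592  -0.2454  0.0139] size [0.081 0.009 0.012]
[247. 231.] 1054 mean [ 0.6283 -0.1704  0.0132] mid [ 0.6369 -0.1754  0.012 ] size [0.074 0.072 0.016]
```

Emit:
servo_tool(
  angular=[
    [0,0,0],
    [0,0,0],
    [0,0,0],
    [0,0,0],
    [0,0,0],
    [0,0,0],
  ],
  xyz=[
    [0.04,-0.03,0],
    [0.08,-0.06,-0.03],
    [0.12,-0.09,-0.06],
    [0.158,-0.12,-0.09],
    [0.158,-0.12,-0.12],
    [0.158,-0.12,-0.12],
  ],
  gripper=[1,1,1,1,1,1],
)

```text
time: 2.65
eef_pos: [0.637, -0.1688, 0.2537]
eef_rot: [-0.0, 1.0, 0.0, -0.003]
ft_force: [1.2, 0.3, 0.6]
finger_gap: 0.0877
```

```bash
python3 - <<'E'
from h import *
s=get_state(); print(s['time'],s['eef_pos'],s['eef_rot'],s['ft_force'])
snap('wrist','w2.png')
P=cloud('wrist')
kw=dict(xr=(.55,.72),yr=(-.25,-.1),minn=20)
print('rod');comps(P,.132,.142,**kw)
comps(P,.1,.13,**kw)
comps(P,.08,.092,**kw)
comps(P,.03,.08,**kw)
print('foot');comps(P,.004,.02,**kw)
E
```

```text
2.65 [ 0.63701187 -0.16881777  0.25373268] [-4.84216810e-04  9.99994120e-01  1.01505374e-04 -3.39341173e-03] [1.17228928 0.34763035 0.57669484]
rod
[309. 182.] 482 mean [ 0.6364 -0.1769  0.1365] mid [ 0.6374 -0.177   0.1361] size [0.022 0.022 0.008]
[309. 168.] 153 mean [ 0.6285 -0.1765  0.1149] mid [ 0.6313 -0.1769  0.1151] size [0.01  0.022 0.03 ]
[310. 164.] 227 mean [ 0.63  -0.176  0.091] mid [ 0.6338 -0.177   0.0894] size [0.024 0.031 0.005]
[376.  88.] 344 mean [ 0.5584 -0.1104  0.0595] mid [ 0.5591 -0.1105  0.0488] size [0.018 0.021 0.037]
[248. 172.] 1096 mean [ 0.651  -0.2469  0.0406] mid [ 0.6413 -0.2457  0.042 ] size [0.157 0.008 0.024]
[311. 153.] 130 mean [ 0.6262 -0.1765  0.0517] mid [ 0.6281 -0.1772  0.052 ] size [0.008 0.024 0.042]
foot
[363.  95.] 224 mean [ 0.5653 -0.1182  0.0171] mid [ 0.5647 -0.1159  0.0123] size [0.028 0.031 0.015]
[254. 121.] 43 mean [ 0.5953 -0.2426  0.0163] mid [ 0.5952 -0.2427  0.0146] size [0.036 0.002 0.011]
[311. 149.] 2055 mean [ 0.6285 -0.1765  0.0133] mid [ 0.636  -0.1769  0.012 ] size [0.072 0.075 0.016]
[256. 152.] 30 mean [ 0.6305 -0.2413  0.0166] mid [ 0.63   -0.2413  0.0149] size [0.029 0.002 0.01 ]
[259. 189.] 57 mean [ 0.6762 -0.2397  0.0164] mid [ 0.6761 -0.2398  0.0143] size [0.058 0.003 0.011]
```

View pics/w2.png

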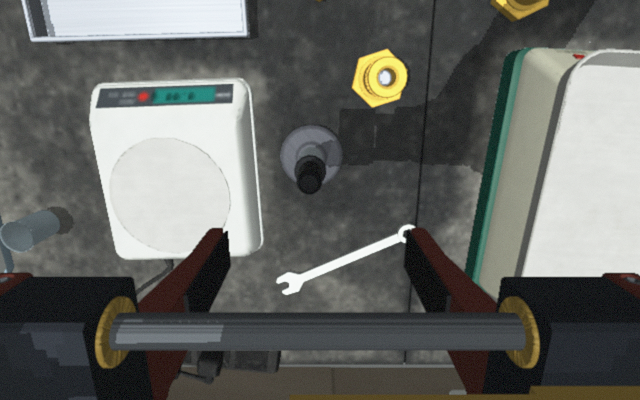

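Emit:
servo_tool(
  angular=[
    [0,0,0],
    [0,0,0],
    [0,0,0],
  ],
  xyz=[
    [0,-0.007,-0.03],
    [0,-0.007,-0.06],
    [0,-0.007,-0.06],
  ],
  gripper=[1,1,1],
)

```text
time: 3.08
eef_pos: [0.6374, -0.1744, 0.196]
eef_rot: [-0.001, 1.0, 0.001, -0.002]
ft_force: [0.4, 0.7, 0.2]
finger_gap: 0.0879
```

```bash
python3 - <<'E'
from h import *
s=get_state(); print(s['time'],s['eef_pos'],s['eef_rot'],s['ft_force'],s['joint_vel'].round(3))
snap('wrist','w3.png',crop=(160,50,480,300),scale=2)
P=cloud('wrist')
kw=dict(xr=(.59,.68),yr=(-.21,-.14),minn=20)
print('rod');comps(P,.132,.142,**kw)
comps(P,.1,.13,**kw)
comps(P,.08,.092,**kw)
print('foot');comps(P,.004,.02,**kw)
E
```

```text
3.075 [ 0.63741361 -0.17444604  0.19596825] [-1.39457769e-03  9.99996163e-01  5.20851917e-04 -2.33634826e-03] [0.4022828  0.71321649 0.24273245] [-0.001 -0.025  0.019 -0.049  0.005  0.019 -0.005]
rod
[314. 202.] 701 mean [ 0.6361 -0.1771  0.1366] mid [ 0.6374 -0.177   0.1358] size [0.022 0.022 0.008]
[315. 183.] 265 mean [ 0.6285 -0.1769  0.115 ] mid [ 0.6308 -0.1769  0.1151] size [0.01  0.022 0.03 ]
[314. 177.] 320 mean [ 0.6299 -0.1773  0.091 ] mid [ 0.6335 -0.1772  0.0893] size [0.024 0.031 0.005]
foot
[316. 157.] 2575 mean [ 0.6272 -0.1757  0.0134] mid [ 0.6349 -0.175   0.012 ] size [0.071 0.07  0.016]
```

View pics/w3.png

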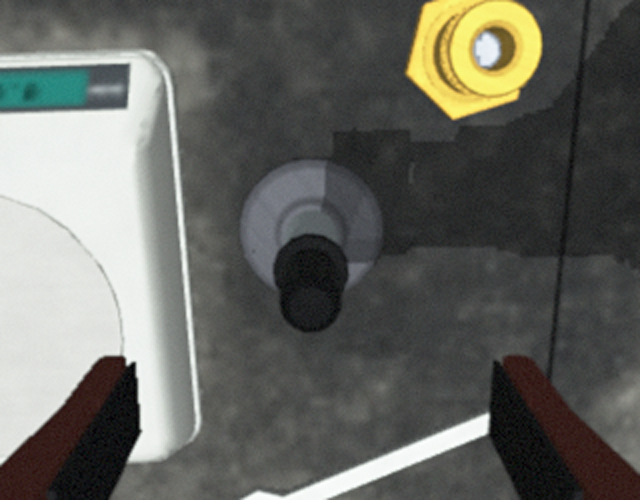

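Emit:
servo_tool(
  angular=[
    [0,0,0],
    [0,0,0],
    [0,0,0],
    [0,0,0],
  ],
  xyz=[
    [0,-0.0025,-0.04],
    [0,-0.0025,-0.08],
    [0,-0.0025,-0.095],
    [0,-0.0025,-0.095],
  ],
  gripper=[1,1,1,1],
)

```text
time: 3.62
eef_pos: [0.639, -0.1774, 0.1034]
eef_rot: [-0.001, 1.0, 0.0, -0.001]
ft_force: [-0.2, -0.4, 0.2]
finger_gap: 0.0877
```

Emit:
servo_tool(
  angular=[
    [0,0,0],
    [0,0,0],
    [0,0,0],
    [0,0,0],
    [0,0,0],
    [0,0,0],
  ],
  xyz=[
    [-0.0015,0,-0.002],
    [-0.0015,0,-0.002],
    [-0.0015,0,-0.002],
    [-0.0015,0,-0.002],
    [-0.0015,0,-0.002],
    [-0.0015,0,-0.002],
  ],
  gripper=[1,0,0,0,0,0],
  newtons=40,
)

```text
time: 4.38
eef_pos: [0.6375, -0.1774, 0.1014]
eef_rot: [-0.001, 1.0, 0.0, -0.001]
ft_force: [0.3, -0.1, 0.1]
finger_gap: 0.0414
```

Emit:
servo_tool(
  angular=[
    [0,0,0],
    [0,0,0],
    [0,0,0],
    [0,0,0],
    [0,0,0],
  ],
  xyz=[
    [0,0,0],
    [0,0,0],
    [0,0,0],
    [0,0,0],
    [0,0,0],
  ],
  gripper=[0,0,0,0,0],
)

```text
time: 5.0
eef_pos: [0.6374, -0.1774, 0.1013]
eef_rot: [-0.002, 1.0, 0.0, -0.001]
ft_force: [0.5, 0.1, -0.7]
finger_gap: 0.0211
```

Emit:
servo_tool(
  angular=[
    [0,0,0],
    [0,0,0],
    [0,0,0],
    [0,0,0],
  ],
  xyz=[
    [0,0,0.02],
    [0,0,0.06],
    [0,0,0.1],
    [0,0,0.1],
  ],
  gripper=[0,0,0,0],
)

```text
time: 5.5
eef_pos: [0.6397, -0.1786, 0.2065]
eef_rot: [-0.001, 1.0, -0.001, 0.003]
ft_force: [-0.4, 0.4, -1.5]
finger_gap: 0.0212
```

```bash
python3 - <<'E'
from h import *
P=cloud('wrist')
comps(P,.059,.069,xr=(.45,.62),yr=(-.2,0))
s=get_state(); print(s['time'],s['eef_pos'],s['eef_rot'],s['ft_force'])
snap('wrist','w4.png')
P=cloud('wrist')
comps(P,.059,.069,xr=(.4,.62),yr=(-.25,0))
comps(P,.10,.16,xr=(.6,.7),yr=(-.25,-.1))
E
```

```text
[406.  74.] 1567 mean [ 0.5479 -0.1019  0.064 ] mid [ 0.5482 -0.1013  0.0629] size [0.04  0.04  0.008]
5.5 [ 0.6397237  -0.17864922  0.20651472] [-1.23096470e-03  9.99994394e-01 -5.69362124e-04  3.06138818e-03] [-0.39055389  0.38837917 -1.45820121]
[409.  70.] 1500 mean [ 0.548  -0.1018  0.064 ] mid [ 0.548  -0.1014  0.0632] size [0.04  0.039 0.008]
[320. 195.] 194 mean [ 0.6361 -0.1775  0.1401] mid [ 0.6369 -0.1776  0.14  ] size [0.004 0.01  0.039]
```

View pics/w4.png

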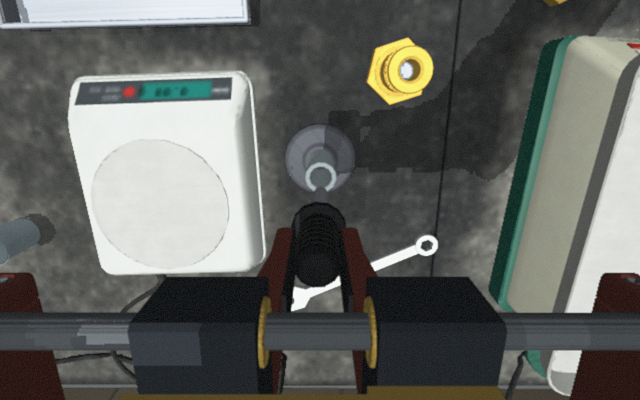

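Emit:
servo_tool(
  angular=[
    [0,0,0],
    [0,0,0],
    [0,0,0],
    [0,0,0],
    [0,0,0],
  ],
  xyz=[
    [-0.045,0.035,0],
    [-0.0917,0.0768,0],
    [-0.0917,0.0768,-0.02],
    [-0.0917,0.0768,-0.04],
    [-0.0917,0.0768,-0.04],
  ],
  gripper=[0,0,0,0,0],
)

```text
time: 6.18
eef_pos: [0.5449, -0.1006, 0.1624]
eef_rot: [-0.002, 1.0, -0.0, -0.001]
ft_force: [-0.2, 0.2, -0.5]
finger_gap: 0.0214
```

```bash
python3 - <<'E'
from h import *
s=get_state(); print(s['time'],s['eef_pos'],s['eef_rot'],s['ft_force'])
snap('wrist','w5.png',crop=(220,80,420,280),scale=3)
P=cloud('wrist')
comps(P,.059,.067,xr=(.4,.62),yr=(-.14,0))
comps(P,.068,.12,xr=(.5,.6),yr=(-.15,-.05))
E
```

```text
6.175 [ 0.54492081 -0.10064701  0.16238855] [-1.51017651e-03  9.99998443e-01 -4.38048648e-05 -9.11993325e-04] [-0.20063579  0.20268244 -0.50908759]
[318. 186.] 1185 mean [ 0.5429 -0.1008  0.0639] mid [ 0.5446 -0.1006  0.063 ] size [0.033 0.04  0.008]
[320. 195.] 194 mean [ 0.5408 -0.0994  0.0962] mid [ 0.5416 -0.0995  0.0963] size [0.004 0.01  0.04 ]
```

View pics/w5.png

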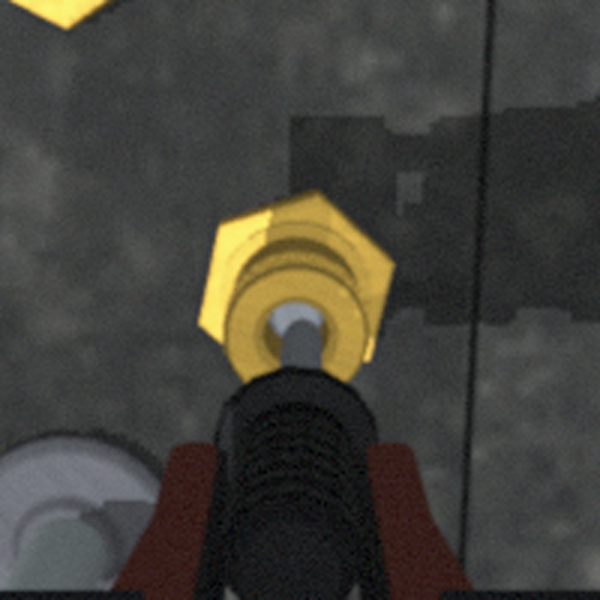

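Emit:
servo_tool(
  angular=[
    [0,0,0],
    [0,0,0],
    [0,0,0],
    [0,0,0],
  ],
  xyz=[
    [0.003,-0.001,0],
    [0.003,-0.001,-0.01],
    [0.003,-0.001,-0.025],
    [0.003,-0.001,-0.028],
  ],
  gripper=[0,0,0,0],
)

```text
time: 6.72
eef_pos: [0.5478, -0.1019, 0.1338]
eef_rot: [-0.001, 1.0, -0.0, -0.001]
ft_force: [-0.2, 0.6, -0.8]
finger_gap: 0.0213
```

Emit:
servo_tool(
  angular=[
    [0,0,0],
    [0,0,0],
    [0,0,0],
  ],
  xyz=[
    [0,0,-0.003],
    [0,0,-0.005],
    [0,0,-0.007],
  ],
  gripper=[0,0,0],
)

```text
time: 7.1
eef_pos: [0.5488, -0.1021, 0.1278]
eef_rot: [-0.001, 1.0, -0.0, -0.0]
ft_force: [-0.9, 0.1, 7.6]
finger_gap: 0.0215
```

Emit:
servo_tool(
  angular=[
    [0,0,0],
    [0,0,0],
    [0,0,0],
  ],
  xyz=[
    [0,0,-0.002],
    [0,0,-0.003],
    [0,0,-0.003],
  ],
  gripper=[0,0,0],
)

```text
time: 7.48
eef_pos: [0.5497, -0.1022, 0.1261]
eef_rot: [-0.001, 1.0, 0.0, 0.001]
ft_force: [-2.0, 0.2, 8.7]
finger_gap: 0.0211
```

Emit:
servo_tool(
  angular=[
    [0,0,0],
    [0,0,0],
    [0,0,0],
    [0,0,0],
    [0,0,0],
    [0,0,0],
    [0,0,0],
  ],
  xyz=[
    [0,0,0.03],
    [0,0,0.06],
    [-0.03,-0.02,0.06],
    [-0.075,-0.045,0.06],
    [-0.112,-0.068,0.06],
    [-0.112,-0.068,0.05],
    [-0.112,-0.068,0.04],
  ],
  gripper=[0,0,0,0,0,0,0],
)

```text
time: 8.35
eef_pos: [0.4385, -0.1698, 0.1659]
eef_rot: [-0.001, 1.0, 0.0, 0.001]
ft_force: [-0.3, 0.8, -0.2]
finger_gap: 0.0214
```

```bash
cat > look.py <<'E'
import sys
from h import *
s=get_state(); print(s['time'],s['eef_pos'],s['eef_rot'],s['ft_force'],s['finger_gap'])
x,y=s['eef_pos'][:2]
snap('wrist',sys.argv[1],crop=(220,80,420,280),scale=3)
P=cloud('wrist')
print('valve');comps(P,.059,.067,xr=(x-.06,x+.06),yr=(y-.06,y+.06))
print('rod');comps(P,.068,.12,xr=(x-.04,x+.06),yr=(y-.06,y+.06))
E
python3 look.py w6.png
```

```text
8.35 [ 0.43848805 -0.16979062  0.16587097] [-1.37572284e-03  9.99998032e-01  2.12670569e-04  1.41338055e-03] [-0.27198543  0.82594694 -0.20256322] 0.021365245115586212
valve
[318. 180.] 1292 mean [ 0.4331 -0.1699  0.064 ] mid [ 0.4351 -0.1697  0.0629] size [0.037 0.04  0.008]
rod
[320. 195.] 195 mean [ 0.4347 -0.1685  0.0995] mid [ 0.4356 -0.1686  0.0993] size [0.005 0.01  0.039]
```

View pics/w6.png

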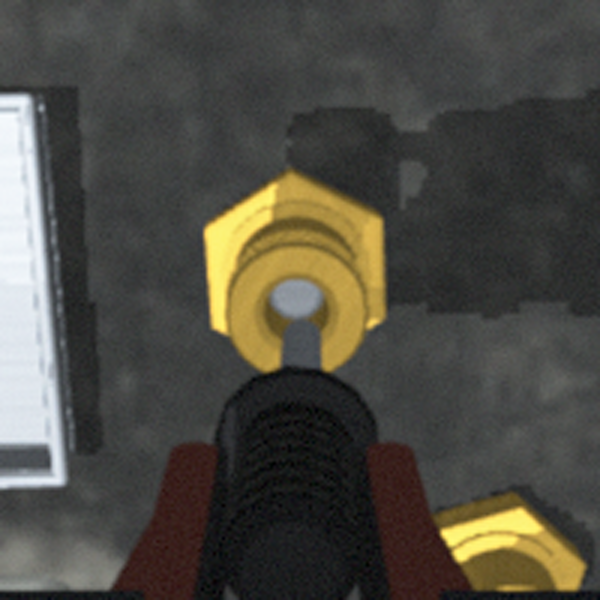

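Emit:
servo_tool(
  angular=[
    [0,0,0],
    [0,0,0],
    [0,0,0],
    [0,0,0],
  ],
  xyz=[
    [-0.0015,-0.001,0],
    [-0.0015,-0.001,-0.012],
    [-0.0015,-0.001,-0.028],
    [-0.0015,-0.001,-0.032],
  ],
  gripper=[0,0,0,0],
)

```text
time: 8.9
eef_pos: [0.4356, -0.1699, 0.1311]
eef_rot: [-0.002, 1.0, 0.0, -0.001]
ft_force: [0.1, 0.6, -0.2]
finger_gap: 0.021
```

Emit:
servo_tool(
  angular=[
    [0,0,0],
    [0,0,0],
    [0,0,0],
  ],
  xyz=[
    [0,0,-0.003],
    [0,0,-0.005],
    [0,0,-0.007],
  ],
  gripper=[0,0,0],
)

```text
time: 9.28
eef_pos: [0.436, -0.17, 0.1243]
eef_rot: [-0.002, 1.0, 0.0, -0.001]
ft_force: [-0.0, 0.3, 2.3]
finger_gap: 0.0212
```

Emit:
servo_tool(
  angular=[
    [0,0,0],
    [0,0,0],
    [0,0,0],
    [0,0,0],
    [0,0,0],
    [0,0,0],
    [0,0,0],
    [0,0,0],
    [0,0,0],
  ],
  xyz=[
    [0,0,0.03],
    [0,0,0.06],
    [0.005,0.05,0.06],
    [0.01,0.1,0.06],
    [0.015,0.15,0.06],
    [0.02,0.2,0.06],
    [0.02,0.216,0.055],
    [0.02,0.216,0.04],
    [0.02,0.216,0.04],
  ],
  gripper=[0,0,0,0,0,0,0,0,0],
)

```text
time: 10.4
eef_pos: [0.4546, 0.0439, 0.1628]
eef_rot: [-0.001, 1.0, -0.001, -0.002]
ft_force: [0.2, -0.7, -1.4]
finger_gap: 0.0211
```

```bash
python3 look.py w7.png
```

```text
10.4 [0.45463798 0.04394431 0.16284649] [-7.58156312e-04  9.99997278e-01 -5.65488176e-04 -2.13313456e-03] [ 0.1691407  -0.65457515 -1.41139487] 0.02111522248182817
valve
[322. 184.] 1223 mean [0.4514 0.0472 0.064 ] mid [0.4533 0.0467 0.0629] size [0.035 0.04  0.007]
rod
[320. 195.] 197 mean [0.4504 0.0451 0.0965] mid [0.4511 0.045  0.0961] size [0.004 0.01  0.04 ]
```

View pics/w7.png

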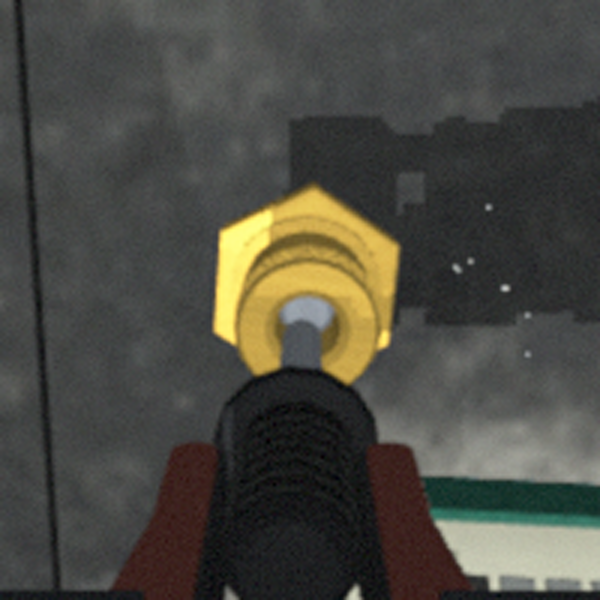

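Emit:
servo_tool(
  angular=[
    [0,0,0],
    [0,0,0],
    [0,0,0],
    [0,0,0],
  ],
  xyz=[
    [0.001,0.0018,0],
    [0.001,0.0018,-0.012],
    [0.001,0.0018,-0.026],
    [0.001,0.0018,-0.028],
  ],
  gripper=[0,0,0,0],
)

```text
time: 10.95
eef_pos: [0.4551, 0.0454, 0.1341]
eef_rot: [-0.0, 1.0, -0.001, -0.003]
ft_force: [0.2, -0.4, -0.7]
finger_gap: 0.0213
```

Emit:
servo_tool(
  angular=[
    [0,0,0],
    [0,0,0],
    [0,0,0],
    [0,0,0],
  ],
  xyz=[
    [0,0,-0.003],
    [0,0,-0.005],
    [0,0,-0.008],
    [0,0,-0.009],
  ],
  gripper=[0,0,0,0],
)

```text
time: 11.45
eef_pos: [0.4554, 0.0454, 0.1252]
eef_rot: [-0.0, 1.0, -0.001, -0.003]
ft_force: [-0.6, -0.8, 1.8]
finger_gap: 0.021
```

Emit:
servo_tool(
  angular=[
    [0,0,0],
    [0,0,0],
    [0,0,0],
    [0,0,0],
    [0,0,0],
    [0,0,0],
    [0,0,0],
    [0,0,0],
  ],
  xyz=[
    [0,0,0.03],
    [0,0,0.06],
    [0.01,-0.05,0.06],
    [0.04,-0.09,0.06],
    [0.07,-0.12,0.06],
    [0.0925,-0.147,0.06],
    [0.0925,-0.147,0.04],
    [0.0925,-0.147,0.04],
  ],
  gripper=[0,0,0,0,0,0,0,0],
)

```text
time: 12.45
eef_pos: [0.5465, -0.1015, 0.1637]
eef_rot: [-0.0, 1.0, -0.001, -0.004]
ft_force: [-1.2, 0.7, -1.9]
finger_gap: 0.0214
```

```bash
python3 look.py w8.png; python3 - <<'E'
import cv2,numpy as np
p=np.load('wrist.npz')['p']; cv2.imwrite('pics/w8f.png',p[...,::-1])
E
```

```text
12.45 [ 0.54654823 -0.10154904  0.1637311 ] [-1.39246655e-04  9.99989916e-01 -7.97514785e-04 -4.41730876e-03] [-1.18882146  0.68464404 -1.92293786] 0.021405353375079674
valve
[319. 185.] 1212 mean [ 0.5433 -0.1007  0.064 ] mid [ 0.5452 -0.1009  0.0629] size [0.034 0.04  0.008]
rod
[320. 195.] 195 mean [ 0.542  -0.1005  0.0976] mid [ 0.5429 -0.1005  0.0966] size [0.004 0.01  0.04 ]
```

View pics/w8f.png

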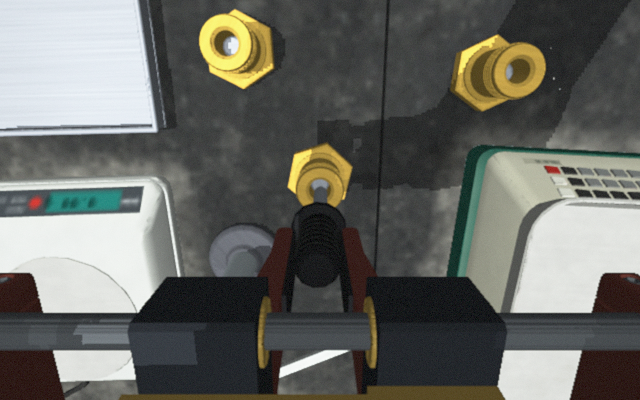

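Emit:
servo_tool(
  angular=[
    [0,0,0],
    [0,0,0],
    [0,0,0],
    [0,0,0],
    [0,0,0],
    [0,0,0],
    [0,0,0],
    [0,0,0],
  ],
  xyz=[
    [0.0012,0,-0.012],
    [0.0012,0,-0.026],
    [0.0012,0,-0.029],
    [0.001,0,-0.033],
    [0.001,0,-0.037],
    [0.001,0,-0.04],
    [0.001,0,-0.0415],
    [0.001,0,-0.0415],
  ],
  gripper=[0,0,0,0,0,0,0,0],
)

```text
time: 13.5
eef_pos: [0.5496, -0.1015, 0.1247]
eef_rot: [-0.0, 1.0, -0.001, -0.002]
ft_force: [-1.2, 0.3, 10.1]
finger_gap: 0.0211
```

Emit:
servo_tool(
  angular=[
    [0,0,0],
    [0,0,0],
    [0,0,0],
    [0,0,0],
    [0,0,0],
    [0,0,0],
    [0,0,0],
  ],
  xyz=[
    [0,0,0.04],
    [0,0,0.075],
    [0.03,-0.025,0.075],
    [0.06,-0.05,0.075],
    [0.0878,-0.0759,0.075],
    [0.0878,-0.0759,0.065],
    [0.0878,-0.0759,0.065],
  ],
  gripper=[0,0,0,0,0,0,0],
)

```text
time: 14.38
eef_pos: [0.6361, -0.1766, 0.1883]
eef_rot: [-0.0, 1.0, -0.0, -0.004]
ft_force: [0.1, -0.2, -0.7]
finger_gap: 0.0211
```

```bash
python3 look.py w9.png
```

```text
14.375 [ 0.63611125 -0.17662313  0.18825955] [-3.51177086e-04  9.99993765e-01 -9.95991943e-05 -3.51248824e-03] [ 0.06674155 -0.19225563 -0.65537112] 0.02113301758682268
valve
[317. 170.] 53 mean [ 0.6264 -0.1771  0.0632] mid [ 0.6279 -0.177   0.0631] size [0.008 0.024 0.008]
rod
[317. 185.] 619 mean [ 0.6334 -0.1772  0.0865] mid [ 0.6365 -0.1773  0.094 ] size [0.025 0.026 0.052]
```

View pics/w9.png

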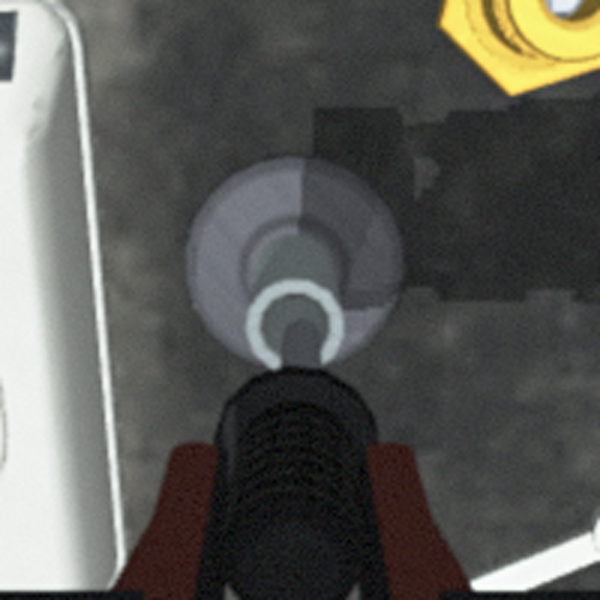

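Emit:
servo_tool(
  angular=[
    [0,-0.4,0],
    [0,-0.4,0],
    [0,-0.4,0],
    [0,-0.4,0],
    [0,-0.4,0],
  ],
  xyz=[
    [0.0013,-0.0008,0],
    [0.0013,-0.0008,-0.02],
    [0.0013,-0.0008,-0.05],
    [0.0013,-0.0008,-0.08],
    [0.0013,-0.0008,-0.08],
  ],
  gripper=[0,0,0,0,0],
)

```text
time: 15.05
eef_pos: [0.6354, -0.1761, 0.1057]
eef_rot: [-0.001, 1.0, 0.0, -0.002]
ft_force: [0.3, -0.1, -0.7]
finger_gap: 0.0214
```

Emit:
servo_tool(
  angular=[
    [0,0,0],
    [0,0,0],
    [0,0,0],
  ],
  xyz=[
    [0,0,-0.004],
    [0,0,-0.006],
    [0,0,-0.007],
  ],
  gripper=[0,0,0],
)

```text
time: 15.42
eef_pos: [0.636, -0.1761, 0.1012]
eef_rot: [-0.001, 1.0, 0.001, -0.001]
ft_force: [-4.9, 2.7, 14.1]
finger_gap: 0.0213
```

Seated, with 14 N on the collar. I'm releasing the rod and lifting clear.

Emit:
servo_tool(
  angular=[
    [0,0,0],
    [0,0,0],
    [0,0,0],
    [0,0,0],
    [0,0,0],
    [0,0,0],
  ],
  xyz=[
    [0,0,0.001],
    [0,0,0.001],
    [0,0,0.001],
    [0,0,0.001],
    [0,0,0.001],
    [0,0,0.001],
  ],
  gripper=[0,0.6,0.6,0.6,0.6,0.6],
)

```text
time: 16.18
eef_pos: [0.636, -0.1761, 0.102]
eef_rot: [-0.001, 1.0, 0.001, -0.001]
ft_force: [0.5, 0.1, 0.0]
finger_gap: 0.0527
```

Emit:
servo_tool(
  angular=[
    [0,0,0],
    [0,0,0],
    [0,0,0],
    [0,0,0],
    [0,0,0],
  ],
  xyz=[
    [0,0,0.03],
    [0,0,0.06],
    [0,0,0.11],
    [0,0,0.14],
    [0,0,0.14],
  ],
  gripper=[0.7,0.7,1,1,1],
)

```text
time: 16.8
eef_pos: [0.6374, -0.1768, 0.2447]
eef_rot: [-0.001, 1.0, 0.0, 0.001]
ft_force: [0.9, -0.6, -1.0]
finger_gap: 0.0867
```

```bash
python3 - <<'E'
from h import *
s=get_state(); print(s['time'],s['eef_pos'],s['ft_force'])
snap('wrist','w10.png')
P=cloud('wrist')
kw=dict(xr=(.59,.68),yr=(-.21,-.14),minn=20)
comps(P,.128,.15,**kw)
comps(P,.08,.097,**kw)
comps(P,.059,.067,xr=(.4,.6),yr=(-.3,.1),minn=100)
E
```

```text
16.8 [ 0.63736515 -0.17679011  0.24473213] [ 0.86503252 -0.6140184  -0.99477935]
[318. 182.] 553 mean [ 0.6354 -0.1767  0.1361] mid [ 0.637  -0.1767  0.1338] size [0.022 0.022 0.012]
[318. 164.] 319 mean [ 0.6298 -0.177   0.0915] mid [ 0.6326 -0.1765  0.0916] size [0.023 0.031 0.01 ]
[553.  77.] 801 mean [0.5502 0.0489 0.0629] mid [0.5611 0.0648 0.063 ] size [0.078 0.058 0.008]
[396.  75.] 1158 mean [ 0.548  -0.1018  0.064 ] mid [ 0.548  -0.1011  0.063 ] size [0.04  0.039 0.008]
```

View pics/w10.png

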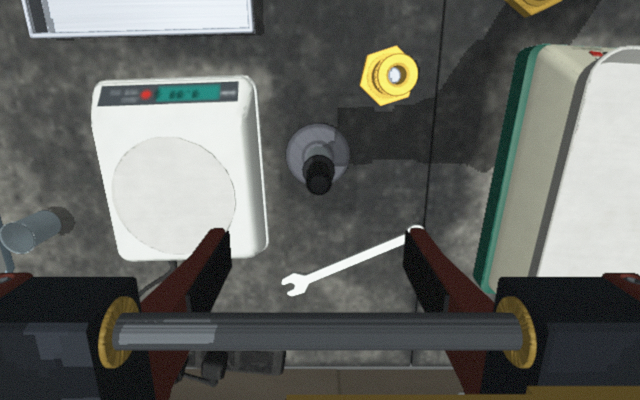

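Emit:
servo_tool(
  angular=[
    [0,0,0],
    [0,0,0],
    [0,0,0],
    [0,0,0],
    [0,0,0],
    [0,0,0],
  ],
  xyz=[
    [-0.03,0.025,0],
    [-0.06,0.05,0],
    [-0.0894,0.075,-0.03],
    [-0.0894,0.075,-0.08],
    [-0.0894,0.075,-0.11],
    [-0.0894,0.075,-0.11],
  ],
  gripper=[1,1,1,1,1,1],
)

```text
time: 17.6
eef_pos: [0.544, -0.1007, 0.1294]
eef_rot: [-0.001, 1.0, 0.001, -0.004]
ft_force: [-0.2, -0.7, -0.5]
finger_gap: 0.0876
```

```bash
python3 look.py w11.png
```

```text
17.6 [ 0.54397744 -0.10070413  0.12942999] [-8.65379308e-04  9.99990401e-01  6.97606303e-04 -4.23810540e-03] [-0.21457344 -0.70116646 -0.50895726] 0.0876269647476508
valve
[318. 205.] 1886 mean [ 0.5467 -0.1007  0.064 ] mid [ 0.5477 -0.1006  0.0629] size [0.039 0.04  0.008]
rod
```

View pics/w11.png

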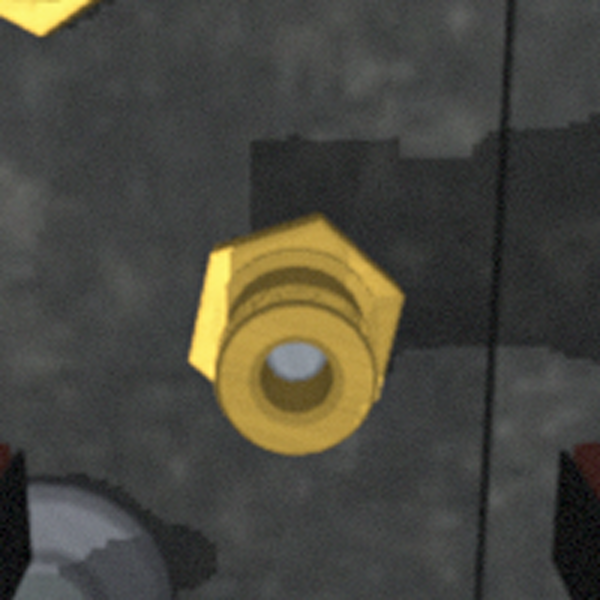

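Emit:
servo_tool(
  angular=[
    [0,-0.4,0],
    [0,-0.4,0],
    [0,-0.4,0],
    [0,-0.4,0],
    [0,-0.4,0],
    [0,-0.4,0],
  ],
  xyz=[
    [0.0037,-0.0003,-0.03],
    [0.0037,-0.0003,-0.07],
    [0.0037,-0.0003,-0.092],
    [0.0037,-0.0003,-0.093],
    [0.0037,-0.0003,-0.093],
    [0.0037,-0.0003,-0.093],
  ],
  gripper=[1,1,1,1,0,0],
  newtons=25,
)

```text
time: 18.4
eef_pos: [0.5505, -0.1016, 0.0398]
eef_rot: [-0.001, 1.0, 0.001, 0.002]
ft_force: [-0.9, 1.1, -0.2]
finger_gap: 0.0713
```

Emit:
servo_tool(
  angular=[
    [0,0,0],
    [0,0,0],
    [0,0,0],
    [0,0,0],
    [0,0,0],
    [0,0,0],
  ],
  xyz=[
    [0,0,0],
    [0,0,0],
    [0,0,0],
    [0,0,0],
    [0,0,0],
    [0,0,0],
  ],
  gripper=[0,0,0,0,0,0],
)

```text
time: 19.15
eef_pos: [0.5507, -0.1012, 0.0399]
eef_rot: [-0.001, 1.0, 0.001, 0.002]
ft_force: [-0.4, 2.0, 4.3]
finger_gap: 0.0389
```

Emit:
servo_tool(
  angular=[
    [0,0,0],
    [0,0,0],
    [0,0,0],
    [0,0,0],
    [0,0,0],
    [0,0,0],
    [0,0,0],
    [0,0,0],
    [0,0,0],
    [0,0,0],
  ],
  xyz=[
    [0,0,0.03],
    [0,0,0.07],
    [-0.02,-0.03,0.09],
    [-0.04,-0.08,0.09],
    [-0.06,-0.13,0.09],
    [-0.08,-0.18,0.09],
    [-0.1014,-0.23,0.09],
    [-0.1014,-0.259,0.09],
    [-0.1014,-0.259,0.08],
    [-0.1014,-0.259,0.08],
  ],
  gripper=[0,0,0,0,0,0,0,0,0,0],
)

```text
time: 20.4
eef_pos: [0.4482, -0.3587, 0.1182]
eef_rot: [-0.001, 1.0, 0.002, 0.001]
ft_force: [0.2, 0.4, -2.5]
finger_gap: 0.0385
```

```bash
python3 - <<'E'
from h import *
s=get_state(); print(s['time'],s['eef_pos'],s['eef_rot'],s['ft_force'],s['finger_gap'])
snap('wrist','w12.png'); snap('scene','s12.png')
P=cloud('wrist')
comps(P,.017,.03,xr=(.33,.53),yr=(-.5,-.22),minn=50)
comps(P,.0005,.006,xr=(.33,.53),yr=(-.5,-.22),minn=400)
E
```

```text
20.4 [ 0.44820893 -0.35868302  0.11818842] [-1.04485554e-03  9.99997289e-01  1.90093807e-03  8.46417785e-04] [ 0.21089719  0.4147599  -2.47192652] 0.03847606567447177
[315. 172.] 6608 mean [ 0.436  -0.3606  0.025 ] mid [ 0.4461 -0.3603  0.0233] size [0.13  0.233 0.013]
[309. 102.] 15477 mean [ 0.384  -0.3657  0.0011] mid [ 0.4357 -0.36    0.002 ] size [0.189 0.28  0.003]
[315. 169.] 27040 mean [ 0.4373 -0.3606  0.0037] mid [ 0.4476 -0.3603  0.0035] size [0.119 0.224 0.005]
```

View pics/w12.png

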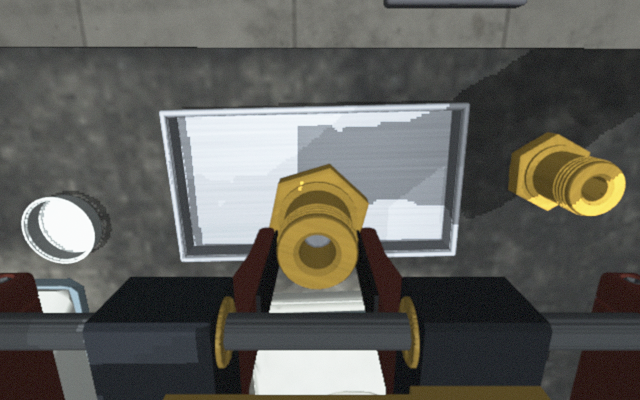

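View pics/s12.png

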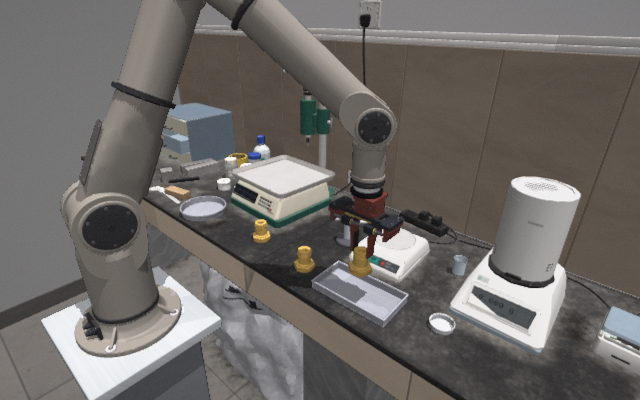

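Emit:
servo_tool(
  angular=[
    [0,0,0],
    [0,0,0],
    [0,0,0],
    [0,0,0],
    [0,0,0],
  ],
  xyz=[
    [0.001,-0.001,-0.03],
    [0.001,-0.001,-0.055],
    [0.001,-0.001,-0.068],
    [0.001,-0.001,-0.073],
    [0.001,-0.001,-0.073],
  ],
  gripper=[0,0,0,0,0],
)

```text
time: 21.12
eef_pos: [0.4506, -0.3596, 0.0465]
eef_rot: [-0.002, 1.0, 0.001, 0.002]
ft_force: [0.5, -0.9, -2.7]
finger_gap: 0.0385
```

Emit:
servo_tool(
  angular=[
    [0,0,0],
    [0,0,0],
    [0,0,0],
  ],
  xyz=[
    [0,0,-0.002],
    [0,0,-0.0035],
    [0,0,-0.0035],
  ],
  gripper=[0,0,0],
)

```text
time: 21.5
eef_pos: [0.4506, -0.3597, 0.0432]
eef_rot: [-0.002, 1.0, 0.001, 0.002]
ft_force: [-0.3, -0.6, -2.8]
finger_gap: 0.0388
```

Emit:
servo_tool(
  angular=[
    [0,0,0],
    [0,0,0],
    [0,0,0],
  ],
  xyz=[
    [0,0,-0.001],
    [0,0,-0.0015],
    [0,0,-0.0015],
  ],
  gripper=[0,0,0],
)

```text
time: 21.88
eef_pos: [0.451, -0.3597, 0.0428]
eef_rot: [-0.002, 1.0, 0.002, 0.003]
ft_force: [-2.4, 2.7, 8.1]
finger_gap: 0.0388
```

On the floor. Releasing the valve and lifting.

Emit:
servo_tool(
  angular=[
    [0,0,0],
    [0,0,0],
    [0,0,0],
    [0,0,0],
    [0,0,0],
    [0,0,0],
  ],
  xyz=[
    [0,0,0],
    [0,0,0],
    [0,0,0],
    [0,0,0],
    [0,0,0],
    [0,0,0],
  ],
  gripper=[0.8,0.8,0.8,0.8,0.8,0.8],
)

```text
time: 22.62
eef_pos: [0.451, -0.3598, 0.0428]
eef_rot: [-0.002, 1.0, 0.002, 0.003]
ft_force: [0.4, 0.2, 0.5]
finger_gap: 0.0701
```

Emit:
servo_tool(
  angular=[
    [0,0,0],
    [0,0,0],
    [0,0,0],
    [0,0,0],
    [0,0,0],
    [0,0,0],
    [0,0,0],
    [0,0,0],
  ],
  xyz=[
    [0,0,0.03],
    [0,0,0.08],
    [-0.004,0.05,0.09],
    [-0.008,0.1,0.09],
    [-0.012,0.15,0.09],
    [-0.015,0.19,0.09],
    [-0.015,0.19,0.09],
    [-0.015,0.19,0.09],
  ],
  gripper=[0.8,1,1,1,1,1,1,1],
)

```text
time: 23.62
eef_pos: [0.4362, -0.1704, 0.133]
eef_rot: [-0.002, 1.0, 0.001, 0.003]
ft_force: [0.4, -0.5, -0.2]
finger_gap: 0.0879
```

```bash
python3 look.py w13.png; python3 - <<'E'
import cv2,numpy as np
p=np.load('wrist.npz')['p']; cv2.imwrite('pics/w13f.png',p[...,::-1])
E
```

```text
23.625 [ 0.43620624 -0.17035941  0.13304167] [-0.00171423  0.9999936   0.00134572  0.00283575] [ 0.40667317 -0.52578153 -0.1901126 ] 0.08792846852305072
valve
[319. 197.] 1862 mean [ 0.4353 -0.1697  0.064 ] mid [ 0.4362 -0.1695  0.0628] size [0.039 0.04  0.008]
rod
```

View pics/w13f.png

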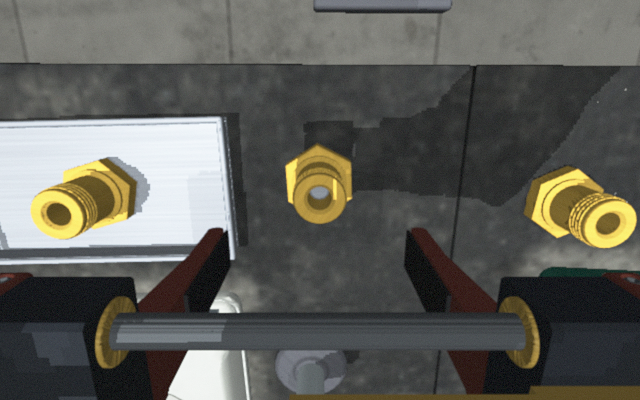

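Emit:
servo_tool(
  angular=[
    [0,0.3,0],
    [0,0.3,0],
    [0,0.3,0],
    [0,0.3,0],
    [0,0.3,0],
    [0,0.3,0],
    [0,0.3,0],
  ],
  xyz=[
    [0,0.0007,-0.04],
    [0,0.0007,-0.08],
    [-0.001,0.0007,-0.095],
    [-0.001,0.0007,-0.095],
    [-0.001,0.0007,-0.095],
    [-0.001,0.0007,-0.095],
    [-0.001,0.0007,-0.095],
  ],
  gripper=[1,1,1,1,0,0,0],
  newtons=25,
)

```text
time: 24.55
eef_pos: [0.4358, -0.1702, 0.0387]
eef_rot: [-0.001, 1.0, 0.001, 0.001]
ft_force: [0.2, 1.2, -0.6]
finger_gap: 0.0614
```

Emit:
servo_tool(
  angular=[
    [0,0,0],
    [0,0,0],
    [0,0,0],
    [0,0,0],
    [0,0,0],
  ],
  xyz=[
    [0,0,0],
    [0,0,0],
    [0,0,0],
    [0,0,0],
    [0,0,0],
  ],
  gripper=[0,0,0,0,0],
)

```text
time: 25.18
eef_pos: [0.436, -0.1699, 0.0388]
eef_rot: [-0.001, 1.0, 0.001, 0.001]
ft_force: [0.3, 1.9, 3.8]
finger_gap: 0.0374
```

Emit:
servo_tool(
  angular=[
    [0,0,0],
    [0,0,0],
    [0,0,0],
    [0,0,0],
    [0,0,0],
    [0,0,0],
    [0,0,0],
    [0,0,0],
    [0,0,0],
    [0,0,0],
  ],
  xyz=[
    [0,0,0.03],
    [0,0,0.08],
    [0,0.04,0.12],
    [0,0.09,0.12],
    [0,0.145,0.12],
    [0,0.2,0.12],
    [0,0.255,0.12],
    [0,0.31,0.12],
    [0,0.365,0.12],
    [0,0.42,0.12],
  ],
  gripper=[0,0,0,0,0,0,0,0,0,0],
)

```text
time: 26.42
eef_pos: [0.4353, 0.2509, 0.1581]
eef_rot: [-0.001, 1.0, 0.001, 0.001]
ft_force: [0.6, -0.4, -2.8]
finger_gap: 0.0371
```

Emit:
servo_tool(
  angular=[
    [0,0,0],
    [0,0,0],
    [0,0,0],
  ],
  xyz=[
    [0,0.05,0],
    [0,0.09,0],
    [0,0.09,0],
  ],
  gripper=[0,0,0],
)

```text
time: 26.8
eef_pos: [0.4339, 0.3441, 0.157]
eef_rot: [-0.004, 1.0, 0.001, 0.0]
ft_force: [-0.2, -0.3, -4.4]
finger_gap: 0.0374
```

```bash
cat > pan.py <<'E'
import sys
from h import *
s=get_state(); print(s['time'],s['eef_pos'],s['eef_rot'],s['ft_force'],s['finger_gap'])
snap('wrist',sys.argv[1])
P=cloud('wrist')
comps(P,.02,.032,xr=(.33,.53),yr=(.2,.5),minn=50)
comps(P,.0,.006,xr=(.33,.53),yr=(.2,.5),minn=400)
q=P.reshape(-1,3); q=q[(q[:,2]>.022)&(q[:,2]<.03)&(q[:,0]>.34)&(q[:,0]<.522)&(q[:,1]>.25)&(q[:,1]<.45)]
from scipy.optimize import least_squares
r=least_squares(lambda p:np.hypot(q[:,0]-p[0],q[:,1]-p[1])-p[2],[.44,.35,.08],loss='soft_l1',f_scale=.003)
print('circle',r.x,len(q))
E
python3 pan.py w14.png
```

```text
26.8 [0.43394301 0.34410521 0.15699574] [-3.73214172e-03  9.99992851e-01  5.73242832e-04  2.00771874e-04] [-0.2124686  -0.33106129 -4.39709884] 0.037362869184526644
[341. 149.] 3517 mean [0.4099 0.3643 0.0255] mid [0.4275 0.3592 0.0248] size [0.155 0.17  0.009]
[201. 271.] 434 mean [0.5275 0.2324 0.0261] mid [0.5274 0.2332 0.026 ] size [0.004 0.066 0.012]
[313. 154.] 25741 mean [0.42   0.3398 0.0009] mid [0.4355 0.35   0.003 ] size [0.189 0.3   0.006]
[339. 152.] 14477 mean [0.4148 0.364  0.0037] mid [0.428  0.3594 0.0033] size [0.141 0.155 0.005]
circle [0.43440151 0.35902049 0.08179029] 3253
```

View pics/w14.png

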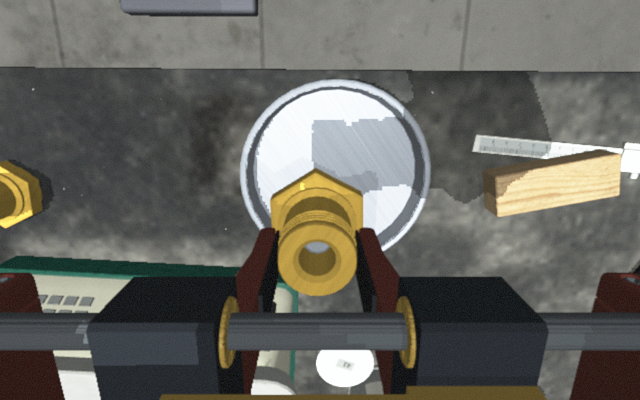

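Emit:
servo_tool(
  angular=[
    [0,0,0],
    [0,0,0],
    [0,0,0],
    [0,0,0],
    [0,0,0],
    [0,0,0],
    [0,0,0],
  ],
  xyz=[
    [0.0255,0.04,0],
    [0.0255,0.04,-0.02],
    [0.0255,0.04,-0.05],
    [0.0255,0.04,-0.08],
    [0.0255,0.04,-0.105],
    [0.0255,0.04,-0.11],
    [0.0255,0.04,-0.11],
  ],
  gripper=[0,0,0,0,0,0,0],
)

```text
time: 27.72
eef_pos: [0.4603, 0.3804, 0.0472]
eef_rot: [-0.002, 1.0, -0.001, 0.0]
ft_force: [0.7, 0.8, -2.9]
finger_gap: 0.0372
```

Emit:
servo_tool(
  angular=[
    [0,0,0],
    [0,0,0],
    [0,0,0],
    [0,0,0],
    [0,0,0],
  ],
  xyz=[
    [0,0.002,-0.002],
    [0,0.002,-0.004],
    [0,0.002,-0.0055],
    [0,0.002,-0.0062],
    [0,0.002,-0.0065],
  ],
  gripper=[0,0,0,0,0],
)

```text
time: 28.35
eef_pos: [0.4605, 0.3827, 0.0417]
eef_rot: [-0.002, 1.0, -0.0, 0.0]
ft_force: [-2.2, -1.1, 9.9]
finger_gap: 0.0374
```

Emit:
servo_tool(
  angular=[
    [0,0,0],
    [0,0,0],
    [0,0,0],
    [0,0,0],
    [0,0,0],
    [0,0,0],
  ],
  xyz=[
    [0,0,0],
    [0,0,0],
    [0,0,0],
    [0,0,0],
    [0,0,0],
    [0,0,0],
  ],
  gripper=[0.8,0.8,0.8,0.8,0.8,0.8],
)

```text
time: 29.1
eef_pos: [0.4605, 0.3827, 0.0417]
eef_rot: [-0.002, 1.0, -0.0, 0.0]
ft_force: [-0.1, -0.7, -0.1]
finger_gap: 0.0703
```

Emit:
servo_tool(
  angular=[
    [0,0,0],
    [0,0,0],
    [0,0,0],
    [0,0,0],
    [0,0,0],
    [0,0,0],
    [0,0,0],
    [0,0,0],
    [0,0,0],
    [0,0,0],
  ],
  xyz=[
    [0,0,0.03],
    [0,0,0.08],
    [0,-0.03,0.1],
    [-0.005,-0.08,0.1],
    [-0.005,-0.135,0.1],
    [-0.005,-0.19,0.1],
    [-0.005,-0.245,0.1],
    [-0.005,-0.3,0.1],
    [-0.005,-0.336,0.095],
    [-0.005,-0.336,0.09],
  ],
  gripper=[0.8,0.8,1,1,1,1,1,1,1,1],
)

```text
time: 30.35
eef_pos: [0.4553, 0.0439, 0.1318]
eef_rot: [0.001, 1.0, -0.0, 0.0]
ft_force: [-0.5, 1.2, -0.5]
finger_gap: 0.088
```

```bash
python3 look.py w15.png; python3 - <<'E'
import cv2,numpy as np
p=np.load('wrist.npz')['p']; cv2.imwrite('pics/w15f.png',p[...,::-1])
E
```

```text
30.35 [0.45532606 0.04387587 0.13183017] [ 9.62507126e-04  9.99999438e-01 -3.43909180e-04  2.82936422e-04] [-0.53505552  1.23367001 -0.54805406] 0.08795506856139251
valve
[322. 198.] 1884 mean [0.4545 0.0468 0.064 ] mid [0.4557 0.0468 0.0629] size [0.04  0.04  0.008]
rod
```

View pics/w15f.png

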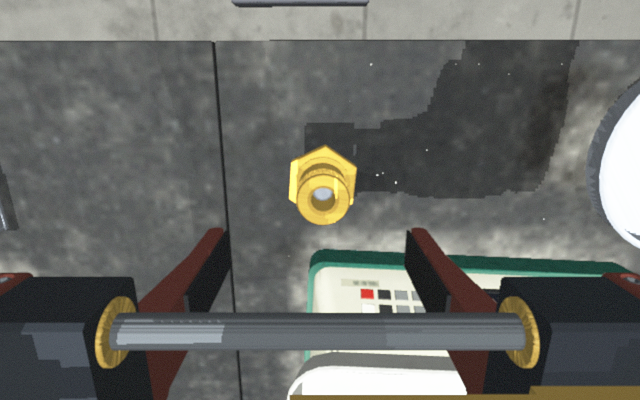

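Emit:
servo_tool(
  angular=[
    [0,0,0],
    [0,0,0],
    [0,0,0],
    [0,0,0],
    [0,0,0],
    [0,0,0],
    [0,0,0],
  ],
  xyz=[
    [0,0.0025,-0.04],
    [0,0.0025,-0.08],
    [-0.001,0.0025,-0.093],
    [-0.001,0.0025,-0.093],
    [-0.001,0.0025,-0.093],
    [-0.001,0.0025,-0.093],
    [-0.001,0.0025,-0.093],
  ],
  gripper=[1,1,1,1,0,0,0],
  newtons=25,
)

```text
time: 31.28
eef_pos: [0.4547, 0.0486, 0.0389]
eef_rot: [-0.0, 1.0, 0.0, 0.001]
ft_force: [-0.4, 0.2, 0.3]
finger_gap: 0.0613
```

Emit:
servo_tool(
  angular=[
    [0,0,0],
    [0,0,0],
    [0,0,0],
    [0,0,0],
    [0,0,0],
  ],
  xyz=[
    [0,0,0],
    [0,0,0],
    [0,0,0],
    [0,0,0],
    [0,0,0],
  ],
  gripper=[0,0,0,0,0],
)

```text
time: 31.9
eef_pos: [0.4548, 0.0484, 0.039]
eef_rot: [-0.0, 1.0, 0.0, 0.001]
ft_force: [-0.1, -1.2, 2.8]
finger_gap: 0.0389
```

Emit:
servo_tool(
  angular=[
    [0,0,0],
    [0,0,0],
    [0,0,0],
    [0,0,0],
    [0,0,0],
    [0,0,0],
    [0,0,0],
    [0,0,0],
    [0,0,0],
  ],
  xyz=[
    [0,0,0.03],
    [0,0,0.08],
    [-0.01,0.04,0.11],
    [-0.02,0.09,0.11],
    [-0.035,0.145,0.11],
    [-0.0455,0.2,0.11],
    [-0.0455,0.25,0.11],
    [-0.0455,0.2855,0.11],
    [-0.0455,0.2855,0.11],
  ],
  gripper=[0,0,0,0,0,0,0,0,0],
)

```text
time: 33.02
eef_pos: [0.4077, 0.3371, 0.1481]
eef_rot: [-0.003, 1.0, 0.0, 0.0]
ft_force: [-0.2, -0.4, -3.1]
finger_gap: 0.0385
```

```bash
python3 pan.py w16.png; python3 - <<'E'
from h import *
comps(cloud('wrist'),.06,.072,xr=(.33,.51),yr=(.2,.5))
E
```

```text
33.025 [0.40771037 0.33705191 0.14806659] [-3.03840975e-03  9.99995378e-01  6.37264907e-06  1.13173422e-04] [-0.15481064 -0.39589696 -3.06017086] 0.03854184621707823
[356. 175.] 3102 mean [0.4045 0.3705 0.0256] mid [0.4239 0.3591 0.0245] size [0.148 0.171 0.009]
[380. 219.] 507 mean [0.4442 0.3939 0.0235] mid [0.4484 0.3929 0.026 ] size [0.036 0.031 0.012]
[349. 289.] 166 mean [0.5155 0.368  0.0253] mid [0.5161 0.3653 0.0245] size [0.008 0.024 0.009]
[321. 174.] 23876 mean [0.4099 0.3404 0.0009] mid [0.4292 0.35   0.003 ] size [0.177 0.3   0.006]
[352. 170.] 10052 mean [0.4036 0.3689 0.0037] mid [0.4225 0.3592 0.0035] size [0.128 0.156 0.005]
circle [0.43373817 0.35856516 0.08137331] 3304
[388. 248.] 325 mean [0.452  0.3935 0.0668] mid [0.4544 0.393  0.0652] size [0.027 0.018 0.01 ]
```

View pics/w16.png

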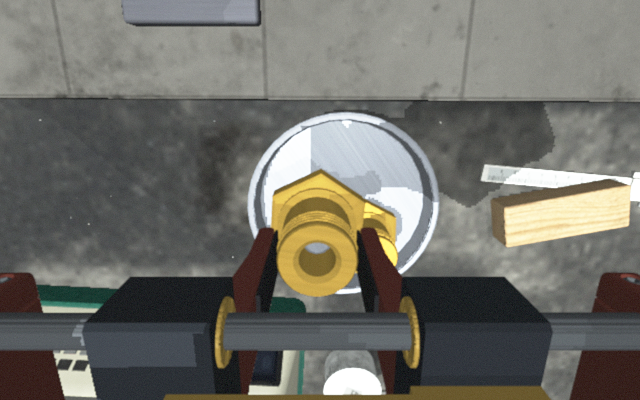

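Emit:
servo_tool(
  angular=[
    [0,0,0],
    [0,0,0],
    [0,0,0],
    [0,0,0],
    [0,0,0],
    [0,0,0],
  ],
  xyz=[
    [0.001,-0.003,-0.01],
    [0.001,-0.003,-0.04],
    [0.001,-0.003,-0.07],
    [0.001,-0.003,-0.095],
    [0.001,-0.003,-0.102],
    [0.001,-0.003,-0.102],
  ],
  gripper=[0,0,0,0,0,0],
)

```text
time: 33.83
eef_pos: [0.4092, 0.3305, 0.0458]
eef_rot: [-0.001, 1.0, -0.001, -0.0]
ft_force: [0.2, 0.1, -4.2]
finger_gap: 0.0388
```

Emit:
servo_tool(
  angular=[
    [0,0,0],
    [0,0,0],
    [0,0,0],
    [0,0,0],
    [0,0,0],
  ],
  xyz=[
    [0,0.002,-0.001],
    [0,0.002,-0.0025],
    [0,0.002,-0.004],
    [0,0.002,-0.0045],
    [0,0.002,-0.0052],
  ],
  gripper=[0,0,0,0,0],
)

```text
time: 34.45
eef_pos: [0.4095, 0.3326, 0.0419]
eef_rot: [-0.001, 1.0, -0.001, -0.0]
ft_force: [-5.0, -4.7, 17.0]
finger_gap: 0.0383
```

Seated on the pan floor. Releasing the valve and lifting away.

Emit:
servo_tool(
  angular=[
    [0,0,0],
    [0,0,0],
    [0,0,0],
    [0,0,0],
    [0,0,0],
    [0,0,0],
  ],
  xyz=[
    [0,0,0.0007],
    [0,0,0.0007],
    [0,0,0.0007],
    [0,0,0.0007],
    [0,0,0.0007],
    [0,0,0.0007],
  ],
  gripper=[0,0.65,0.65,0.65,0.65,0.65],
)

```text
time: 35.2
eef_pos: [0.4096, 0.3326, 0.0426]
eef_rot: [-0.001, 1.0, -0.001, -0.0]
ft_force: [-1.6, 0.6, 1.0]
finger_gap: 0.057
```

Emit:
servo_tool(
  angular=[
    [0,0,0],
    [0,0,0],
    [0,0,0],
    [0,0,0],
    [0,0,0],
    [0,0,0],
    [0,0,0],
    [0,0,0],
    [0,0,0],
    [0,0,0],
  ],
  xyz=[
    [0,0,0.03],
    [0,0,0.08],
    [0,0,0.13],
    [0.01,-0.05,0.18],
    [0.02,-0.1,0.23],
    [0.03,-0.15,0.27],
    [0.04,-0.2,0.3],
    [0.05,-0.25,0.32],
    [0.06,-0.3,0.33],
    [0.06,-0.3,0.33],
  ],
  gripper=[0.65,0.65,0.65,0.8,1,1,1,1,1,1],
)

```text
time: 36.45
eef_pos: [0.4704, 0.0276, 0.374]
eef_rot: [0.004, 1.0, -0.0, 0.001]
ft_force: [-0.1, -0.8, 0.5]
finger_gap: 0.088
```

```bash
python3 - <<'E'
from h import *
s=get_state(); print(s['time'],s['eef_pos'],s['ft_force'],s['joint_vel'].round(3))
snap('wrist','w17.png'); snap('scene','s17.png',crop=(120,130,480,350),scale=2.2)
P=cloud('wrist')
comps(P,.06,.072,xr=(.33,.51),yr=(-.5,.5))
comps(P,.08,.15,xr=(.6,.68),yr=(-.21,-.14))
E
```

```text
36.45 [0.47041753 0.02764523 0.37401413] [-0.05549125 -0.79559029  0.51472251] [-0.043  0.027 -0.097  0.032 -0.036 -0.015 -0.048]
[545.  99.] 694 mean [0.4104 0.3286 0.0663] mid [0.4109 0.3294 0.0655] size [0.04  0.039 0.011]
[ 63. 122.] 666 mean [ 0.4367 -0.3155  0.0667] mid [ 0.4373 -0.3169  0.0655] size [0.039 0.041 0.011]
[576. 137.] 636 mean [0.4604 0.3789 0.0663] mid [0.461  0.3794 0.0651] size [0.039 0.04  0.01 ]
[170. 265.] 317 mean [ 0.6277 -0.1767  0.1105] mid [ 0.6302 -0.178   0.1096] size [0.018 0.027 0.059]
```

View pics/w17.png

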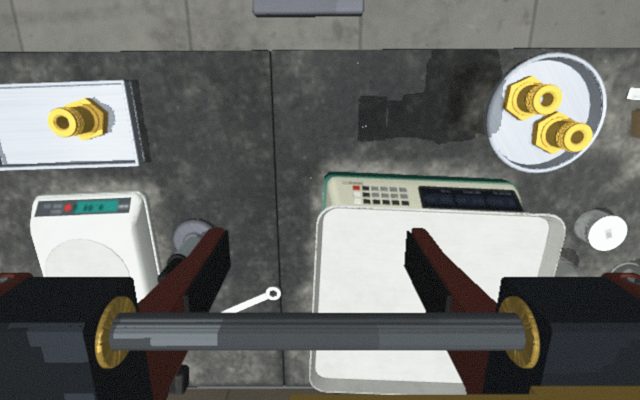

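View pics/s17.png

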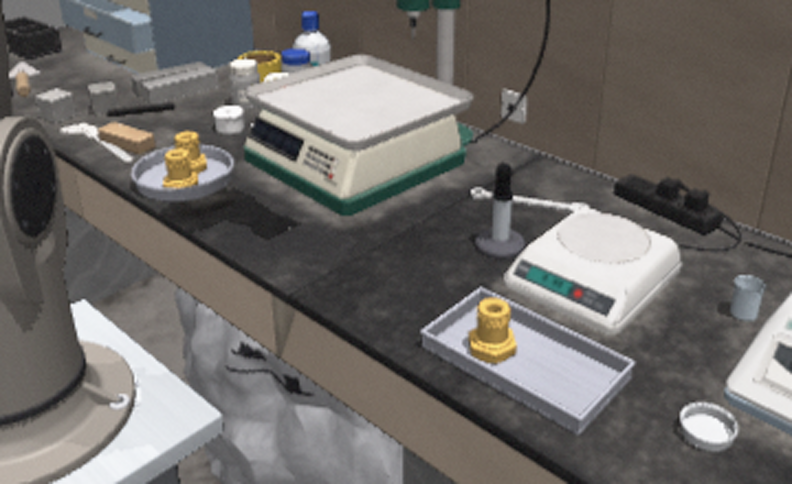

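The tray valve has been knocked about 4 cm along y since I placed it. It is still upright on the tray floor, so it needs no fix. The rod is home and the two weak valves are upright in the pan.

Emit:
servo_tool(
  angular=[
    [0,0,0],
    [0,0,0],
    [0,0,0],
    [0,0,0],
  ],
  xyz=[
    [0,0,0],
    [0,0,0],
    [0,0,0],
    [0,0,0],
  ],
  gripper=[1,1,1,1],
)

```text
time: 37.05
eef_pos: [0.4693, 0.033, 0.3723]
eef_rot: [-0.001, 1.0, -0.001, -0.0]
ft_force: [-0.0, -0.1, 0.6]
finger_gap: 0.0882
```

```bash
python3 - <<'E'
from h import *
snap('top','t18.png')
P=cloud('top'); comps(P,.06,.075,xr=(.36,.52),yr=(-.5,.5),minn=15); comps(P,.12,.15,xr=(.6,.68),yr=(-.21,-.14),minn=5)
E
```

```text
[199. 235.] 65 mean [0.4618 0.3818 0.0679] mid [0.4619 0.3828 0.0675] size [0.035 0.038 0.014]
[380. 245.] 70 mean [ 0.4381 -0.3151  0.0671] mid [ 0.4377 -0.3147  0.0674] size [0.035 0.04  0.014]
[212. 248.] 68 mean [0.4125 0.3311 0.0672] mid [0.4114 0.3314 0.0672] size [0.039 0.038 0.014]
[346. 191.] 29 mean [ 0.6374 -0.1746  0.1356] mid [ 0.6377 -0.1753  0.1334] size [0.019 0.019 0.02 ]
```

View pics/t18.png

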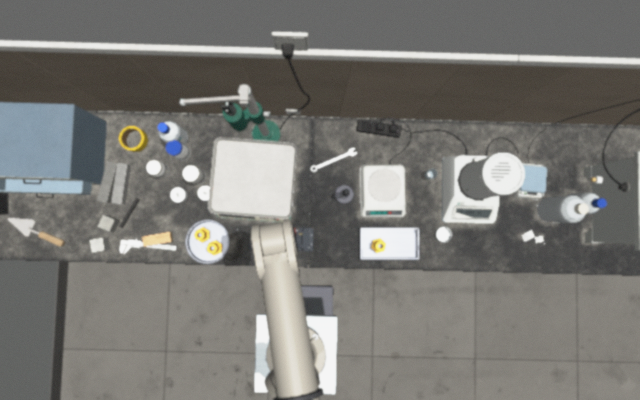

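The top view shows two valves in the pan at (202,235) and (214,248), one in the tray at (378,245), and the rod in its stand at (344,193). The tins, dish and spanner are where they started.

```bash
python3 -c "
from station import workorder
print(workorder.hand_in())"
```

```text
the job is handed in; nothing more can be done
None
```

The job is handed in. There were three valves on the bench, and I pushed the rod about 8–9 mm into each.

| Valve (start x, y in m) | Resistance felt | Spring | Placed in |
|---|---|---|---|
| (0.548, -0.102) | about 11 N at 8.6 mm | stiff | oblong tray |
| (0.436, -0.170) | about 3 N at 9 mm | weak | round pan |
| (0.455, 0.047) | about 3 N at 8 mm | weak | round pan |

I pushed the stiff valve twice, because the first push only reached about 7 mm. Both pushes read stiff.

- **Rod:** it is back in its stand; its collar bore 14 N when I set it down, and its height matches the start.
- **Valves:** the last wrist and top views show all three upright on their floors, tops at about 67 mm.
- **Bystanders:** the tins, dish and spanner look unmoved.
- **Disagreement:** the tray valve now stands about 43 mm along y from where I released it, though the gripper was not near it. It is still upright inside the tray and clear of the walls, so I left it.

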